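Open the roll-top cheese keeper and load a piece

TASK

Raise the slatted roll-top shutter of the cheese keeper by its handle bar, right up to its stop so that it stays open by itself when you let go. Then set the small cut piece of cheese down gently inside the keeper, flat on the blue floor and upright as it stood, and let go. Do not drag the keeper about and leave the white box with the blue lid where it stands.

Things in the scene. Friction and masses are not known exactly. Their poses are not given: they have to be found in the camera images.
- keeper: Roll-top cheese keeper: steel plinth, clear side panels, white slatted shutter in front, steel hood behind; 300 mm deep (x), 320 wide (y), 235 high. Origin: centre of its underside, on the table; x points from the shutter side to the rear, z up. It weighs 4 kg and only stands on rubber feet: a push or pull above some 20 N drags it. The front half is open from above when the shutter is up.
- track_center (a point): Mid-point of the line (along the keeper's y) about which the circular side tracks curve, 85 mm above the keeper's origin; axes as the keeper's. The slats run at radius 130 mm round it, the handle bar's centre at 174 mm.
- floor_front (a point): Middle of the front half of the keeper's blue inner floor, on its surface: 44 mm above the keeper's origin and 65 mm before it; axes as the keeper's. The floor reaches 65 mm to the front of this point, 158 mm to the rear (partly under the hood) and 146 mm to each side. Before it stands a fixed lip whose top is 81 mm above the table.
- handle: The shutter's dark round handle bar, 14 mm thick, 140 mm long along y, on two end stems (120 mm free between), 37 mm from slat face to bar centre. Origin: its centre. Closed: 100 mm above the table, 173 mm before the keeper's origin. 45 mm over it a 200 mm wide ledge juts from the shutter to 9 mm short of above the bar: straddling the bar, a gripper leans 35 to 50 degrees away from the keeper.
- shutter (a joint): Shutter angle (rad): 0 closed, 1.6 open at its upper stop; may start ajar. Elevation of the bar seen from the track centre, over the keeper's forward (-x) direction, is this angle + 0.087. Raising takes about 4 to 10 N at the bar. Let go low it falls shut; about 1.1 it only balances; past 1.35 its weight carries it back to the stop and keeps it there.
- piece_center (a point): Centre (half-way up) of the small cut piece of fresh cheese: a cream block 74 mm long (x), 52 mm wide (y), 52 mm high, 0.2 kg, on the table to the left of the keeper. z up.
- salt_box: Bystander: white box with a blue lid, 96 x 104 x 82 mm, origin at the centre of its underside. It and the cheese piece may have exchanged places.
There are look-alikes about, which are no part of the job. What is meant by the part that bears piece_center is not purple, and is the smaller of those in its own colour.

How it is judged:
By the outcome, as a careful person would: the job done as asked, in the order asked, and still so for the second after the job is handed in, with the robot touching nothing.
It also fails if it takes over 72 s, if anything falls off the work surface, if the arm or the gripper's body presses on something with over 40 N, if the wrist force passes 120 N, or if a joint passes its speed limit or range.

ROBOT

A 6-joint arm with a two-finger parallel gripper is mounted at the origin on the work surface; the furniture and walls round the work are solid. World frame = base frame: x ahead of the robot, y to its left, z up, the work surface at z = 0. Lengths are in mm, angles in rad, forces in N, time in s.
With the tool pointing down it reaches from about 325 to 875 mm from the base axis. Payload 4.4 kg.
Tool frame: the origin (TCP) lies on the centre line of the jaws, within the pads' length; the fingertips stand ahead of it and the grasp point (between the pads) lies 6 mm ahead of it (ctrl.tcp_to_tips is the z of the fingertips in the tool frame, in mm); z points along the fingers, y is the line along which they close (so a half turn about z gives the same grasp; the last joint's range is limited). The gripper opens to 85 mm and grips with 20 to 120 N. Pads are 22 mm wide; open, the fingers measure 114 mm over their backs; the gripper's body (76 mm by 85 mm) begins 54 mm behind the grasp point. The pads swing forward as they close: fully open they stand 13 mm farther back than shut.
Start: joints at [-1.258, 0.207, 1.542, -0, 1.393, -0.15], TCP at [256.7, -514.522, 256.282] pointing down, gripper open.
Joint ranges: [-2.73, 2.73], [-0.86, 2.22], [0.23, 2.46], [-1.11, 4.25], [0.08, 2.63], [-2.82, 2.82]. Speed limits (rad/s): [2.79, 2.79, 3.14, 3.14, 3.14, 3.14].

INTERFACE

Orientations are given as a 3x3 rotation matrix whose columns are the frame's x, y, z axes.
In Python, from plant import ctrl, sensors, optics gives the robot as it stands. Calls block until the motion is done:
- ctrl.move_ptp(position, orientation): joint-space move of the TCP to a pose.
- ctrl.move_l(position, rot=None, vel=150, threshold=None): straight line of the TCP; rot=None keeps the orientation; vel is the mean speed in mm/s. With threshold (N) it stops when the force on the tool has changed by that much, and returns True; else False.
- ctrl.set_joints(angles): joint-space move.
- ctrl.gripper_to(opening, force=None): finger opening in mm; force is the grip in N (None keeps the last); returns when the fingers have stopped.
- ctrl.hold(seconds).
- ctrl.solve_ik(position, orientation): joint angles nearest the present ones, or None.
- sensors.read_state(): the state.
- optics.grab_frame(name): name is "side" or "top" or "wrist"; returns (picture, depth): 400x640x3 uint8, red, green, blue; 400x640 float32, mm along the optical axis (not along the pixel's ray), 0 where there is no reading.
- optics.camera_params(name): a dict with "mtx" (3x3 intrinsics, pixels), "R" (3x3) and "t" (3): a world point X has camera coordinates R X + t; the wrist camera has in their place "T_tool_cam" (4x4, takes a point from camera to tool coordinates, whose origin is the TCP and whose axes are the flange's). Camera axes: x right, y down, z forward; pixel columns grow to the right and rows downward; lengths in mm; the calibration is good to about 2 mm. The wrist camera is an equidistant fisheye: a pixel r from the principal point sees the ray r / f radians off the axis. A picture is of the moment at which its call begins: read the wrist's pose just before it. camera_params takes no time and is no camera call.
A pose or a line that the arm cannot do raises ctrl.MotionError and nothing moves.
- ctrl.finish_job(): hands the job in; it is judged then, once.
The state is a dict: "t": time; "q": joint angles; "qvel": joint speeds; "tau": joint torques, N m; "eef_pos": TCP position; "eef_rot": TCP orientation; "force": force on the tool from outside, world axes, zero at the start; "wrist_torque": the same for the moment, N m; "grip_width": finger opening in mm; "grasp_force": force on a finger pad.
Only numpy, scipy, OpenCV 4.12 (cv2) and the standard library are available. Lean on these libraries where they do the work, as an engineer would, in place of code of your own. Each camera call takes 0.05 s, during which the arm holds its last target. There are 200 camera calls.

## Working session

There is one attempt and no reset: what is moved stays moved. The work goes in short steps, each a Python script; the robot and the scene stay as the last script left them, time stands still between calls to the robot, and variables do not carry over. Pictures are saved under pics/ and viewed, at most 10 in all, crops included, and the job is handed in when it is done.

```bash
mkdir -p pics; ls; python3 - <<'E'
from plant import ctrl,sensors,optics
import cv2,numpy as np
for n in("side","top"):
    p,d=optics.grab_frame(n); np.savez(f"pics/{n}.npz",p=p,d=d); cv2.imwrite(f"pics/{n}1.png",p[:,:,::-1])
    c=optics.camera_params(n); print(n,c['mtx'].round(1).tolist(),(-c['R'].T@c['t']).round(0), c['R'].round(3).tolist(),(d>0).mean())
print(ctrl.tcp_to_tips, optics.camera_params("wrist"))
print(sensors.read_state()['t'])
E
```

```text
pics
side [[431.5, 0.0, 312.1], [0.0, 431.5, 208.9], [0.0, 0.0, 1.0]] [353. 763. 486.] [[-0.978, -0.207, 0.018], [-0.1, 0.393, -0.914], [0.182, -0.896, -0.405]] 0.99614453125
top [[442.6, 0.0, 317.1], [0.0, 442.6, 207.1], [0.0, 0.0, 1.0]] [ 458.  -95. 1068.] [[-0.02, -1.0, -0.008], [-0.998, 0.02, -0.067], [0.067, 0.006, -0.998]] 0.99598046875
25.0 {'mtx': array([[309.70691629,   0.        , 322.27395241],
       [  0.        , 309.70691629, 201.3258454 ],
       [  0.        ,   0.        ,   1.        ]]), 'T_tool_cam': array([[-1.32895034e-04, -9.45571937e-01, -3.25413115e-01,
         8.30430137e+01],
       [ 9.99999991e-01, -1.32771984e-04, -2.25853569e-05,
        -1.08756566e-02],
       [-2.18496651e-05, -3.25413115e-01,  9.45571946e-01,
        -1.16598936e+02],
       [ 0.00000000e+00,  0.00000000e+00,  0.00000000e+00,
         1.00000000e+00]])}
0.1
```

View pics/side1.png

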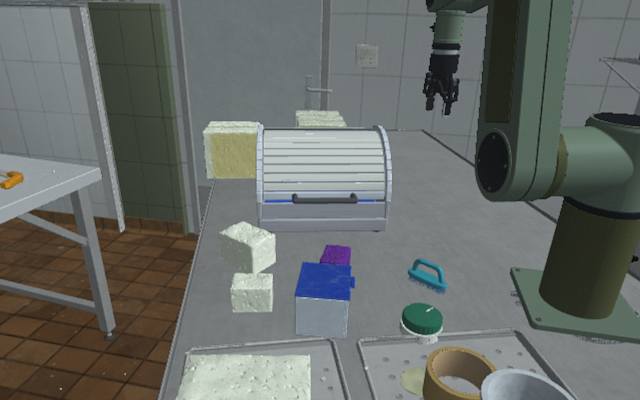

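View pics/top1.png

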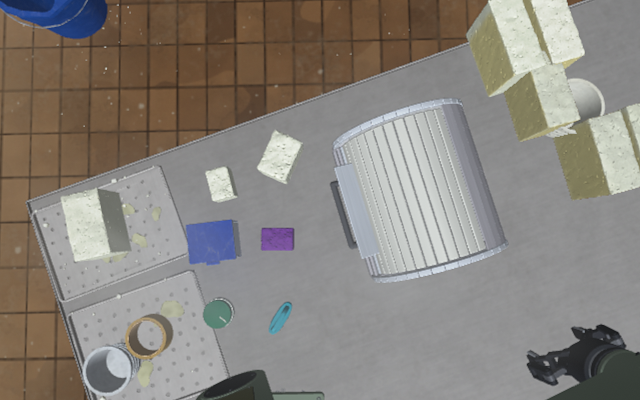

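The side view shows the shutter with its dark bar at (325,199), with blue below it, so it may be ajar. In the top view the bar is at (343,215).

Things that could be taken for the cheese piece in the top view:
- small cream block (220,184)
- larger cream block (279,157)
- purple block (277,239)
- big block on the tray (95,225)
- the stacked blocks at top right

By the description it should be the small cream one at (220,184). I'll measure it and check a close crop.

```bash
cat > h.py <<'E'
from plant import ctrl,sensors,optics
import cv2,numpy as np
def cloud(n,f=None):
    if f is None: p,d=optics.grab_frame(n)
    else: z=np.load(f);p,d=z['p'],z['d']
    c=optics.camera_params(n);K=c['mtx'];v,u=np.mgrid[:400,:640]
    X=np.stack([(u-K[0,2])/K[0,0]*d,(v-K[1,2])/K[1,1]*d,d],-1)
    return p,d,(X-c['t'])@c['R']
def rect(P): # min area rect of xy points
    r=cv2.minAreaRect(P[:,:2].astype(np.float32)); return np.round(r[0],1),np.round(r[1],1),round(r[2],1)
E
python3 - <<'E'
from h import *
p,d,W=cloud("top","pics/top.npz")
hsv=cv2.cvtColor(p,cv2.COLOR_RGB2HSV)
def comp(box,zmin,zmax=400):
    u0,v0,u1,v1=box; w=W[v0:v1,u0:u1].reshape(-1,3); return w[(w[:,2]>zmin)&(w[:,2]<zmax)]
for nm,b in dict(small=(200,160,240,208),big=(250,122,308,190),purple=(256,222,300,256),salt=(182,214,244,268)).items():
    P=comp(b,15); t=np.percentile(P[:,2],90); T=P[P[:,2]>t-6]; print(nm,'top z',t.round(1),'rect',rect(T),len(T))
print('table z',np.median(W[300:330,330:400,2]))
# keeper
P=comp((325,85,515,290),20); print('keeper all',rect(P),P[:,2].max())
for z0,z1 in((20,60),(60,120),(120,180),(180,225),(225,245)):
    Q=P[(P[:,2]>z0)&(P[:,2]<=z1)]; print(z0,z1,len(Q),rect(Q) if len(Q)>5 else '')
g=p.astype(int).sum(2); m=np.zeros(g.shape,bool); m[170:255,325:365]=1; m&=(g<270)&(W[:,:,2]>60)
H=W[m]; print('bar top',len(H),rect(H),np.median(H[:,2]),np.percentile(H[:,2],[10,50,90]).round(1)); 
p2,d2,W2=cloud("side","pics/side.npz")
g=p2.astype(int).sum(2); m=np.zeros(g.shape,bool); m[188:208,285:362]=1; m&=(g<270)
H=W2[m]; print('bar side',len(H),rect(H),np.percentile(H[:,2],[10,50,90]).round(1),np.median(H,0))
for q in ((185,196),(300,200),(325,199),(340,199)): print(q,W2[q[1],q[0]])
a=cv2.resize(p[110:270,180:380],None,fx=3,fy=3,interpolation=cv2.INTER_CUBIC)
b=cv2.resize(p2[110:345,200:420],None,fx=2,fy=2)
c=np.zeros((max(a.shape[0],b.shape[0]),0,3),np.uint8)
cv2.imwrite('pics/crop1.png',cv2.resize(p2[110:345,200:420],None,fx=2.5,fy=2.5,interpolation=cv2.INTER_CUBIC)[:,:,::-1])
E
```

```text
small top z 52.6 rect (array([587. , 136.9]), array([72., 52.]), 13.3) 657
big top z 71.3 rect (array([646.4,  -5.2]), array([ 70.6, 100. ]), 64.1) 1206
purple top z 52.6 rect (array([455. ,   6.6]), array([71.8, 50.5]), 88.9) 662
salt top z 83.1 rect (array([448.6, 150. ]), array([ 96.1, 104.1]), 5.4) 1880
table z -0.41334428049642
keeper all (array([ 576.8, -371.1]), array([344.3, 504.1]), 21.4) 237.1994012234311
20 60 481 (array([ 594.5, -377.7]), array([348. , 455.4]), 16.7)
60 120 984 (array([ 576.9, -367.2]), array([327. , 492.7]), 19.3)
120 180 5681 (array([ 548.3, -297.3]), array([319.5, 302.4]), 15.8)
180 225 15823 (array([ 550.8, -309.7]), array([320. , 230.4]), 15.6)
225 245 642 (array([ 550.9, -309.3]), array([319.9, 108.4]), 15.8)
bar top 148 (array([ 510.9, -145. ]), array([ 75.8, 128.3]), 77.8) 105.65743202277478 [102.9 105.7 107.6]
bar side 410 (array([409. , 238.3]), array([ 154. , 1043.2]), 14.5) [ 81.1 103.  107.5] [ 503.27545017 -143.00058654  103.01002613]
(185, 196) [ 1719.24921398 -1684.11681269  -621.30265243]
(300, 200) [ 561.5507894  -125.30682279  103.59590116]
(325, 199) [ 506.0879657  -139.91910689  105.96173699]
(340, 199) [ 472.55617705 -148.13518504  106.14177379]
```

View pics/crop1.png

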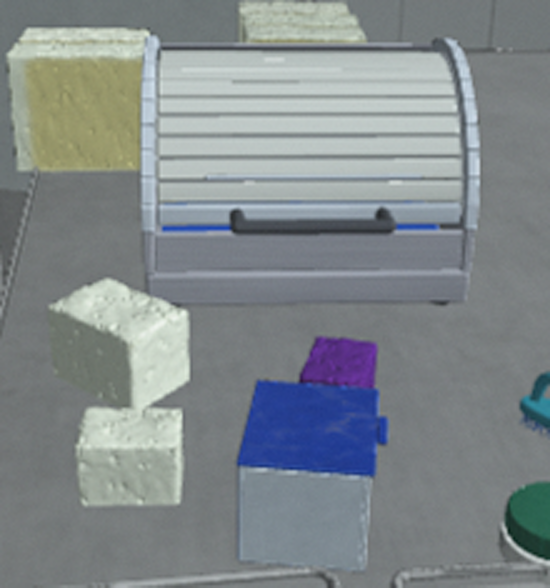

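The crop confirms it. The lower-left cream block measures 72x52x52.6 at (587,137), which matches, and the other cream block is larger (100x71x71). The bar measures z≈100, so the shutter is closed. The keeper is at about (551,-309.5), front facing +y, with its y axis at 15.8°. Next I refine the bar position and check IK along the whole plan.

```bash
cat >> h.py <<'E'
a=np.radians(15.8)
O=np.array([550.9,-309.5,0]);yk=np.array([np.cos(a),np.sin(a),0]);f=np.array([-np.sin(a),np.cos(a),0]);up=np.array([0,0,1.])
def bar(s,r=174): e=s+.087; return O+85*up+r*(np.cos(e)*f+np.sin(e)*up)
def rot_el(el,sg): # tool leaning so its back points at elevation el (rad) in the f-up plane
    z=-(np.cos(el)*f+np.sin(el)*up); x=sg*yk; return np.stack([x,np.cross(z,x),z],1)
def down(az):
    x=np.array([np.cos(az),np.sin(az),0]);z=-up; return np.stack([x,np.cross(z,x),z],1)
def tcp(g,R): return g-6*R[:,2]
def el_of(s): return max(np.radians(40),min(s+.087,np.radians(92)))
E
python3 - <<'E'
from h import *
p,d,W=cloud("top","pics/top.npz")
g=p.astype(int).sum(2); m=np.zeros(g.shape,bool); m[170:255,325:365]=1; m&=(g<270)&(abs(W[:,:,2]-104)<6)
H=W[m]-O; print(len(H),'fwd',np.percentile(H@f,[5,50,95]).round(1),'lat',np.percentile(H@yk,[2,50,98]).round(1))
p,d,W=cloud("side","pics/side.npz")
g=p.astype(int).sum(2); m=np.zeros(g.shape,bool); m[185:210,280:365]=1; m&=(g<270)
H=W[m]-O; H=H[abs(H@f-172)<25];print(len(H),'fwd',np.percentile(H@f,[5,50,95]).round(1),'lat',np.percentile(H@yk,[2,50,98]).round(1),'z',np.percentile(H[:,2],[5,50,95]).round(1))
for sg in(1,-1):
  R=rot_el(el_of(0),sg)
  for nm,q in [('far',tcp(bar(0)-120*R[:,2],R)),('at',tcp(bar(0),R))]: 
    s=ctrl.solve_ik(q,R); print(sg,nm,q.round(0),None if s is None else np.round(s,2))
  for s_ in(.4,.8,1.2,1.6):
    R=rot_el(el_of(s_),sg); s=ctrl.solve_ik(tcp(bar(s_),R),R); print(sg,s_,None if s is None else np.round(s,2))
for z in(28,150):
  for az in (13.3,193.3):
    R=down(np.radians(az)); s=ctrl.solve_ik(tcp(np.array([587,137,z]),R),R); print('pick',z,az,None if s is None else np.round(s,2))
for z in(72,220,330):
    R=down(np.radians(105.8)); s=ctrl.solve_ik(tcp(O+78*f+z*up,R),R); print('place',z,None if s is None else np.round(s,2))
E
```

```text
146 fwd [166.1 169.3 177.9] lat [-64.9   6.7  75.9]
350 fwd [162.1 175.8 179.1] lat [-68.7   2.9  76.4] z [ 97.6 103.9 108.1]
1 far [477. -50. 181.] [ 0.18  0.18  1.99 -1.    1.13  2.01]
1 at [ 502. -138.  104.] None
1 0.4 [-0.06  0.21  1.99 -1.1   0.95  1.92]
1 0.8 [-0.23  0.09  1.89 -0.75  0.94  1.45]
1 1.2 [-0.5   0.15  1.62 -0.22  1.17  0.86]
1 1.6 [-0.68  0.37  1.32  0.02  1.48  0.62]
-1 far [477. -50. 181.] [ 0.18  0.18  1.99 -1.    1.13 -1.13]
-1 at [ 502. -138.  104.] None
-1 0.4 [-0.06  0.21  1.99 -1.1   0.95 -1.22]
-1 0.8 [-0.23  0.09  1.89 -0.75  0.94 -1.69]
-1 1.2 [-0.5   0.15  1.62 -0.22  1.17 -2.28]
-1 1.6 [-0.68  0.37  1.32  0.02  1.48 -2.53]
pick 28 13.3 [ 0.09  0.53  1.62 -0.    0.99  1.42]
pick 28 193.3 [ 0.09  0.53  1.62 -0.    0.99 -1.72]
pick 150 13.3 [ 0.09  0.36  1.56 -0.    1.22  1.42]
pick 150 193.3 [ 0.09  0.36  1.56 -0.    1.22 -1.72]
place 72 [-0.57  0.42  1.67 -0.    1.05 -0.84]
place 220 [-0.57  0.24  1.56 -0.    1.34 -0.84]
place 330 [-0.57  0.17  1.43 -0.    1.55 -0.84]
```

```bash
python3 - <<'E'
from h import *
for L in(0,20,40):
  for e0 in(42,45,48,51,55):
    R=rot_el(np.radians(e0),1); r=[]
    for s_,b in((0,-120),(0,-60),(0,0),(.1,0),(.2,0),(.3,0)):
      s=ctrl.solve_ik(tcp(bar(s_)+L*yk+b*R[:,2],R),R); r.append(None if s is None else round(s[3],2))
    print(L,e0,r)
E
```

```text
0 42 [np.float64(-0.96), np.float64(-1.04), None, None, np.float64(-1.09), np.float64(-1.07)]
0 45 [np.float64(-0.9), np.float64(-0.98), np.float64(-1.07), np.float64(-1.04), np.float64(-1.02), np.float64(-1.0)]
0 48 [np.float64(-0.84), np.float64(-0.91), np.float64(-0.99), np.float64(-0.97), np.float64(-0.94), np.float64(-0.92)]
0 51 [np.float64(-0.77), np.float64(-0.83), np.float64(-0.91), np.float64(-0.89), np.float64(-0.86), np.float64(-0.84)]
0 55 [np.float64(-0.68), np.float64(-0.73), np.float64(-0.8), np.float64(-0.78), np.float64(-0.75), np.float64(-0.73)]
20 42 [np.float64(-0.96), np.float64(-1.03), None, np.float64(-1.1), np.float64(-1.08), np.float64(-1.06)]
20 45 [np.float64(-0.9), np.float64(-0.97), np.float64(-1.05), np.float64(-1.03), np.float64(-1.01), np.float64(-0.99)]
20 48 [np.float64(-0.84), np.float64(-0.9), np.float64(-0.98), np.float64(-0.95), np.float64(-0.93), np.float64(-0.91)]
20 51 [np.float64(-0.77), np.float64(-0.83), np.float64(-0.9), np.float64(-0.88), np.float64(-0.85), np.float64(-0.83)]
20 55 [np.float64(-0.68), np.float64(-0.73), np.float64(-0.79), np.float64(-0.77), np.float64(-0.75), np.float64(-0.73)]
40 42 [np.float64(-0.95), np.float64(-1.02), np.float64(-1.11), np.float64(-1.09), np.float64(-1.06), np.float64(-1.05)]
40 45 [np.float64(-0.89), np.float64(-0.96), np.float64(-1.04), np.float64(-1.02), np.float64(-0.99), np.float64(-0.97)]
40 48 [np.float64(-0.83), np.float64(-0.89), np.float64(-0.97), np.float64(-0.94), np.float64(-0.92), np.float64(-0.9)]
40 51 [np.float64(-0.77), np.float64(-0.82), np.float64(-0.89), np.float64(-0.87), np.float64(-0.84), np.float64(-0.83)]
40 55 [np.float64(-0.68), np.float64(-0.72), np.float64(-0.78), np.float64(-0.76), np.float64(-0.74), np.float64(-0.72)]
```

```bash
cat >> h.py <<'E'
E0=np.radians(46)
def st(m=''):
    s=sensors.read_state(); print(m,'t',round(s['t'],1),'p',s['eef_pos'].round(1) if hasattr(s['eef_pos'],'round') else s['eef_pos'],'F',np.round(s['force'],1),'w',round(s['grip_width'],1),'gf',np.round(s['grasp_force'],1))
def el_of(s): return max(E0,min(s+.087,np.radians(92)))
E
python3 - <<'E'
from h import *
s=sensors.read_state(); 
ctrl.move_l(np.array(s['eef_pos'])+[0,0,180],vel=250)
ctrl.gripper_to(26,20)
R=rot_el(E0,1); P=tcp(bar(0)-4*R[:,2],R)
ctrl.move_ptp(P-120*R[:,2]+150*up,R); ctrl.move_l(P-90*R[:,2],vel=200); st('pre')
p,d,W=cloud("side"); cv2.imwrite('pics/pre.png',p[60:300,180:500,::-1].repeat(2,0).repeat(2,1))
E
```

```text
pre t 4.5 p [485.7 -76.  173.2] F [-0.2 -0.6 -0.2] w 26.3 gf 0.0
```

View pics/pre.png

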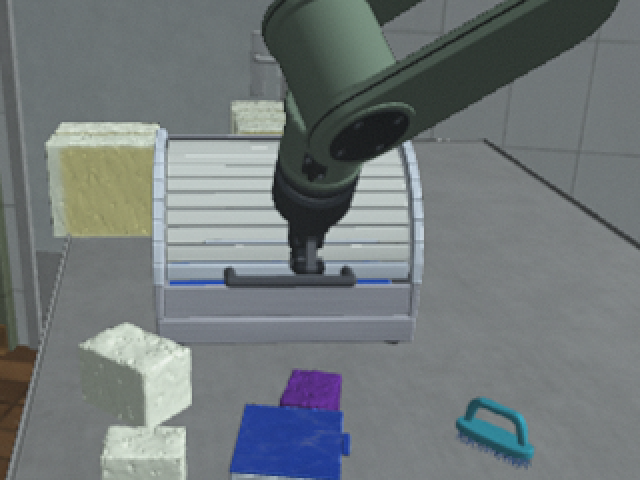

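The gripper at (307,265) is lined up above and in front of the bar, whose centre is at (290,277). Advancing guarded.

```bash
python3 - <<'E'
from h import *
R=rot_el(E0,1); P=tcp(bar(0)-4*R[:,2],R)
h=ctrl.move_l(P,vel=60,threshold=5); st(f'at {h}')
if not h:
    ctrl.gripper_to(20,20); st('closed a bit')
p,d,W=cloud("side"); cv2.imwrite('pics/at.png',cv2.resize(p[130:240,240:400,::-1],None,fx=4,fy=4))
p,d=optics.grab_frame("wrist"); cv2.imwrite('pics/atw.png',p[:,:,::-1])
E
```

```text
at False t 6.2 p [ 502.  -135.8  107.6] F [ 0.8 -0.7  0.4] w 26.0 gf 0.0
closed a bit t 6.4 p [ 501.9 -135.9  107.5] F [ 0.4  0.3 -0.2] w 20.0 gf 0.0
```

View pics/atw.png

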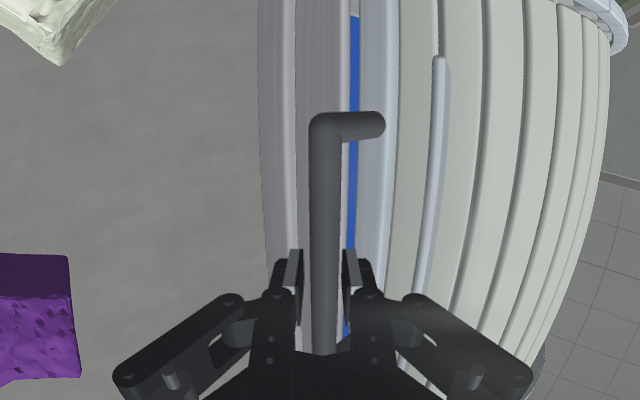

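The wrist view shows the bar at columns 310–343 between the pads (about 300 and 347), with no contact. Raising it along the arc.

```bash
python3 - <<'E'
from h import *
for s in np.arange(.12,1.57,.12).tolist()+[1.6,1.63]:
    R=rot_el(el_of(s),1); P=tcp(bar(s)-4*R[:,2],R)
    h=ctrl.move_l(P,R,vel=70,threshold=17); F=np.array(sensors.read_state()['force'])
    print(round(s,2),h,'fwd,lat,up',(F@f).round(1),(F@yk).round(1),F[2].round(1))
    if h: break
st()
p,d,W=cloud("side"); cv2.imwrite('pics/up.png',p[20:300,180:500,::-1].repeat(2,0).repeat(2,1))
E
```

```text
0.12 False fwd,lat,up 4.5 0.2 -1.4
0.24 False fwd,lat,up 5.4 -0.6 -0.6
0.36 False fwd,lat,up 4.4 -0.3 -0.3
0.48 False fwd,lat,up 2.8 -0.6 -1.3
0.6 False fwd,lat,up 1.3 -0.3 -0.4
0.72 False fwd,lat,up 1.5 1.1 0.3
0.84 False fwd,lat,up 0.4 0.2 -0.3
0.96 False fwd,lat,up -0.7 1.7 -0.7
1.08 False fwd,lat,up 0.6 0.1 -0.2
1.2 False fwd,lat,up 0.5 -0.8 -1.0
1.32 False fwd,lat,up -1.3 -0.0 0.9
1.44 False fwd,lat,up -1.5 -0.3 1.7
1.56 False fwd,lat,up -2.3 -0.5 -0.9
1.6 False fwd,lat,up -0.2 0.4 -0.7
1.63 False fwd,lat,up 3.3 1.2 0.8
 t 12.9 p [ 557.9 -333.4  267.1] F [0.2 3.4 0.8] w 20.4 gf 1.6
```

View pics/up.png

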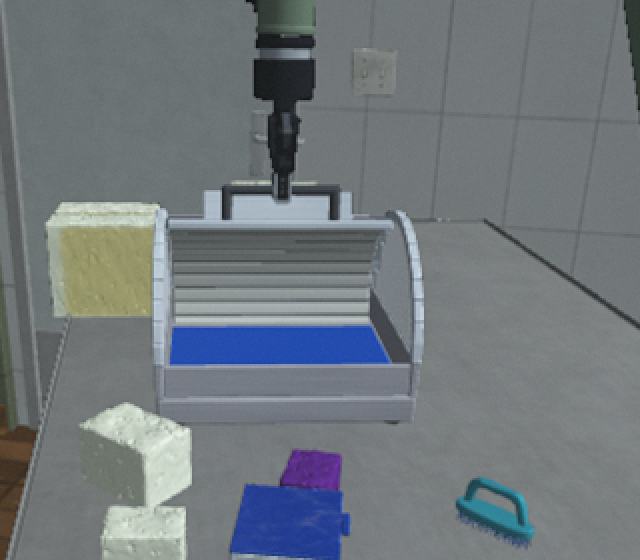

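The shutter is at its stop with the interior open and the bar held at about (282,190). Releasing, then picking the piece.

```bash
python3 - <<'E'
from h import *
ctrl.gripper_to(30); s=sensors.read_state(); R0=np.array(s['eef_rot'])
ctrl.move_l(np.array(s['eef_pos'])-60*R0[:,2],vel=120); st('free')
ctrl.move_l(np.array(s['eef_pos'])+[0,0,140],vel=250)
R=down(np.radians(193.3)); G=np.array([587,136.9,28.])
ctrl.move_ptp(tcp(G+[0,0,200],R),R); ctrl.gripper_to(78,25)
p,d,W=cloud("top")
g=W[160:208,200:240].reshape(-1,3); g=g[(g[:,2]>46)&(g[:,2]<60)]; print('piece',len(g),rect(g))
K=W[60:300,320:530].reshape(-1,3); K=K[(K[:,2]>180)&(K[:,2]<225)&(abs((K-O)@f)<125)&(abs((K-O)@yk)<175)]; print('keeper',len(K),rect(K))
cv2.imwrite('pics/top2.png',p[:,:,::-1])
E
```

```text
free t 13.9 p [ 558.2 -336.6  326.6] F [-0.5  0.3 -0.9] w 30.0 gf 0.0
piece 593 (array([583.7, 136.8]), array([66.6, 52.1]), 13.5)
keeper 6445 (array([ 550.7, -309.3]), array([320.2, 228.2]), 15.6)
```

View pics/top2.png

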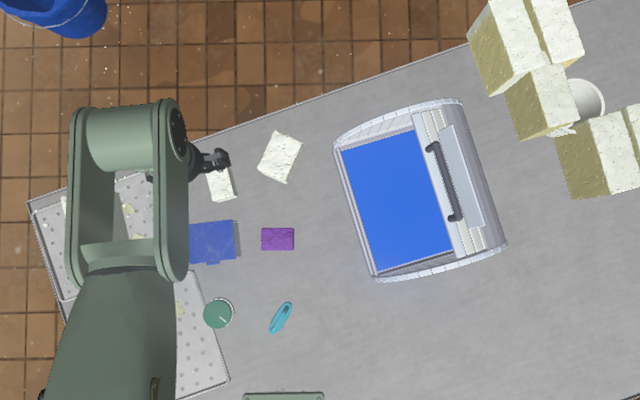

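The shutter stays open by itself (bar at (443,180)), the keeper has not moved, and the piece is at (220,184) below the gripper. Picking.

```bash
python3 - <<'E'
from h import *
R=down(np.radians(193.3)); G=np.array([587,136.9,28.])
ctrl.move_l(tcp(G+[0,0,60],R),vel=200)
h=ctrl.move_l(tcp(G,R),vel=70,threshold=6); st(f'down {h}')
if h: raise SystemExit
ctrl.gripper_to(40,25); st('grip')
ctrl.move_l(tcp(G+[0,0,30],R),vel=60); ctrl.hold(.2); st('lift')
ctrl.move_l(tcp(G+[0,0,260],R),vel=200); st('high')
p,d=optics.grab_frame("side"); cv2.imwrite('pics/held.png',p[100:340,140:460,::-1].repeat(2,0).repeat(2,1))
E
```

```text
down False t 18.8 p [587.5 137.   34.4] F [-0.1 -0.   0.4] w 78.2 gf 0.0
grip t 19.2 p [587.7 137.   34.8] F [-0.2  0.6  3. ] w 52.5 gf 28.2
lift t 20.0 p [586.5 136.9  63.4] F [ 0.7 -0.5 -1.8] w 52.7 gf 27.9
high t 21.3 p [586.1 136.8 292.2] F [-0.6 -0.1 -3.5] w 52.4 gf 27.9
```

View pics/held.png

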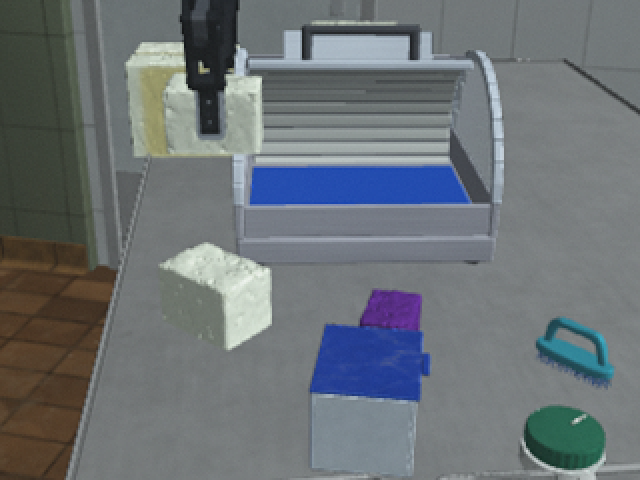

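The small block is held level at (213,113). Carrying it in and setting it down.

```bash
python3 - <<'E'
from h import *
R=down(np.radians(105.8)); G=O+78*f
ctrl.move_ptp(tcp(G+330*up,R),R); st('over')
h=ctrl.move_l(tcp(G+(72+40)*up,R),vel=120,threshold=10); st(f'in {h}')
if h: raise SystemExit
h=ctrl.move_l(tcp(G+(72+8)*up,R),vel=50,threshold=8); ctrl.hold(.2); st(f'near {h}')
h=ctrl.move_l(tcp(G+(72-3)*up,R),vel=12,threshold=3); st(f'down {h}')
p,d=optics.grab_frame("side"); cv2.imwrite('pics/in.png',p[20:260,180:500,::-1].repeat(2,0).repeat(2,1))
E
```

```text
over t 22.8 p [ 529.9 -233.5  335.7] F [-0.1 -0.3 -2. ] w 52.6 gf 28.0
in False t 24.7 p [ 530.2 -234.8  118.9] F [-0.6 -0.1 -2.4] w 52.3 gf 27.9
near False t 25.7 p [ 530.  -234.6   86.5] F [ 0.1  0.6 -3.1] w 52.5 gf 27.9
down True t 26.4 p [ 529.6 -234.4   78.8] F [-0.1 -0.4  4.2] w 52.9 gf 28.4
```

View pics/in.png

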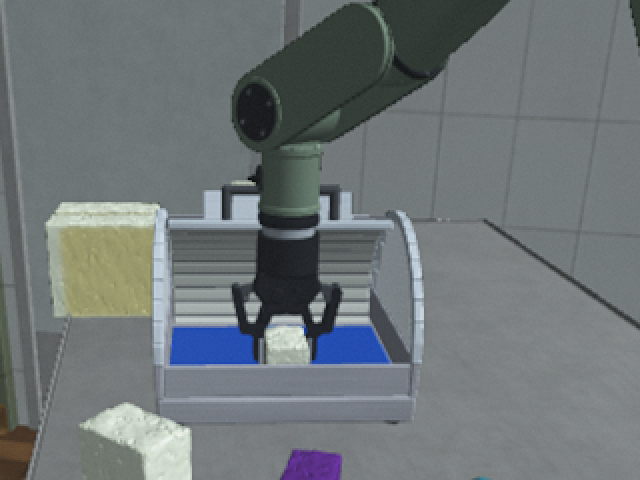

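Contact came at TCP height 78.8, against 78.6 expected. The piece stands on the blue floor at (287,348). Releasing, withdrawing and verifying.

```bash
python3 - <<'E'
from h import *
ctrl.gripper_to(70); st('open')
R=down(np.radians(105.8)); G=O+78*f
ctrl.move_l(tcp(G+150*up,R),vel=80); ctrl.move_l(tcp(G+380*up,R),vel=200)
ctrl.move_ptp(np.array([430.,80,420]),R); ctrl.hold(.5); st('away')
p,d,W=cloud("top")
D=W-O; m=(abs(D@f-78)<55)&(abs(D@yk)<70)&(W[:,:,2]>88)&(W[:,:,2]<105); g=W[m]; print('piece top z',np.median(g[:,2]),rect(g),'x_k',-((g.mean(0)-O)@f),'lat',(g.mean(0)-O)@yk)
K=W[60:300,320:530].reshape(-1,3); K=K[(K[:,2]>180)&(K[:,2]<225)&(abs((K-O)@f)<125)&(abs((K-O)@yk)<175)]; print('keeper',rect(K))
p2,_=optics.grab_frame("side")
cv2.imwrite('pics/end.png',np.vstack([p[60:300,180:560],p2[60:300,180:560]])[:,:,::-1])
E
```

```text
open t 26.7 p [ 527.9 -233.3   76.8] F [-0.3 -0.4  0.4] w 70.0 gf 0.0
away t 30.9 p [430.1  79.8 420. ] F [-0.6  0.6 -0.6] w 69.9 gf 0.0
piece top z 93.95885297375403 (array([ 528.9, -235.2]), array([51.7, 74.1]), 16.3) x_k -78.30634251021523 lat -1.1478527720957588
keeper (array([ 550.5, -309.9]), array([320.4, 229.7]), 15.5)
```

View pics/end.png

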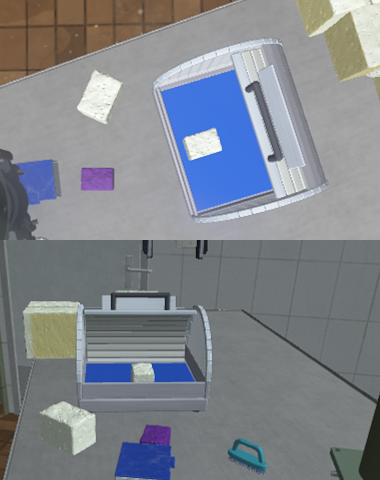

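The piece lies flat at (203,143) in the top half of the picture, its top at z≈94–96 as expected. The shutter is open, and the keeper and salt box are where they stood. Handing in.

```bash
python3 -c "
from plant import ctrl
print(ctrl.finish_job())"
```

```text
the job is handed in; nothing more can be done
None
```

The job is handed in: the shutter is up at its stop and stays there by itself, the small cheese piece stands flat and upright on the keeper's blue floor, and the keeper and salt box have not moved.

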